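# Feed the vial sled along the wiper fence to its stop

## Task

Take the wooden push stick and use its red nose to press the blue vial sled flat against the white sprung wiper strip of the fence, before the middle of the sled reaches the green mark. Then feed the sled along the fence, keeping it gently pressed on the strip (about 5 N) all the way so that its side is wiped, until it passes the spring roller and sits fully home against the end stop. Do not touch the sled with the hand, do not jam it hard against the fence, leave the other things alone, and at last lay the stick down flat on the open bench, clear of the sled.

Things in the scene. Friction and masses are not known exactly. Their poses are not given: they have to be found in the camera images.
- fence: Fixed feet of the guide fence. Origin on the bench, midway along the nominal face line of the white strip. y: feed direction, to the stop; x: from the lane into the fence, away from the robot; the sled runs on the bench at negative x. The 320 mm rail with strip, stop and roller is clamped up to 10 mm either way along x; this setting is not measured: find the strip by touch. It holds under load
- fence_mark (a point): Nominal point of the strip's face at the green mark, fence y -0.040, on the bench; a green line on top of the rail (37 mm high). The white strip runs along the lane from fence y -0.164 to +0.152, 6 to 30 mm above the bench. The sled must be pressed on the strip before its origin reaches this y, and from here until fence y +0.085
- fence_stop (a point): Nominal point on the lane face of the end stop, at fence x -0.025, y +0.150, 15 mm up: an aluminium plate 31 mm high across the lane. The sled is home when its front end touches it, with the sled's origin at fence y +0.110
- fence_roller (a point): Nominal axis of a sprung steel roller, 16 mm across, on the lane's open side, fence x -0.053, y +0.132, 16 mm up; grey housing behind it 34x34 mm, 29 mm high, centred at fence x -0.079, y +0.135. The sled's front corner must be pushed past it, from sled y about +0.090 on, with 5 to 10 N extra; beyond +0.102 it snaps in behind the corner and holds the sled home
- strip (a joint): How far the sprung wiper strip is pressed into the rail along the fence's +x, in m: 0 free, 0.0025 bottomed, rigid beyond. It takes 2 N to start and 2 N more per mm, 7 N at the bottom. From the green mark to the roller it must stay pressed in more than 0.0004 (3 N), and the sled must not press on it by more than 12 N; at the roller and stop the sled must not load the fence by more than 20 N
- sled: Blue sled 50 (x) by 80 (y) by 30 mm high, three vials fixed on top (50 mm in all), 0.2 to 0.45 kg, slides on the bench. Origin at the centre of its underside. Flat +x side goes to the strip, +y end leads. Its -x side is flat from y -0.025 to +0.008: nudged there at y 0 it moves square, at the notch it turns. Front -x corner round, hollow behind. Starts 5 to 40 mm off the strip, up to 0.12 rad askew
- sled_notch (a point): Inner corner of the sled's notch, 15 mm above the bench, at sled x -0.010, y -0.025. The notch is a 15 x 15 mm step cut through the full height, open to -x and -y: one face takes the push along +y, the other the pressing along +x. The stick's nose axis stands 7 mm from each face when seated
- stick_grip (a point): Centre of the push stick's grip block, 20 mm above the stick's underside. Wooden stick 164 mm long, 14 mm wide, 70 g, lying along its own x; shaft 16 mm high; grip block 60 mm long, 14 mm wide, 40 mm high, centred on this point; to be gripped across its 14 mm. Red round nose of radius 7 mm, upright axis at x +0.063, ends at x +0.070; tail at x -0.094
- beaker: Small glass beaker, 46 mm across and 59 mm high, a bystander behind the fence. Origin at the centre of its underside
- powder_jar: Jar with black screw cap, 58 mm across and 66 mm high, a bystander at the left. Origin at the centre of its underside
- pen_1: Pen lying behind on the right, 145 mm long, a bystander. Origin at its centre on the bench
Not all that is in view belongs to the job. Of the things shaped like the sled, the blue one is meant.

How it is judged:
By the outcome, as a careful person would: the job done as asked, in the order asked, and still so for the second after the job is handed in, with the robot touching nothing.
It also fails if it takes over 72 s, if anything falls off the work surface, if the arm or the gripper's body presses on something with over 40 N, if the wrist force passes 120 N, or if a joint passes its speed limit or range.

## Robot

A 6-joint arm with a two-finger parallel gripper is mounted at the origin on a cart in front of the work surface, level with it; the furniture and walls round the work are solid. World frame = base frame: x ahead of the robot, y to its left, z up, the work surface at z = 0. Lengths are in m, angles in rad, forces in N, time in s.
With the tool pointing down it reaches from about 0.425 to 0.95 m from the base axis. Payload 3.5 kg.
Tool frame: the origin (TCP) lies midway between the tips of the shut fingers; the grasp point (between the pads) lies 19 mm behind it (ctrl.pinch_z is the distance from the TCP to the grasp point, in m); z points along the fingers, y is the line along which they close (so a half turn about z gives the same grasp; the last joint's range is limited). The gripper opens to 85 mm and grips with 20 to 120 N. Pads are 22 mm wide; open, the fingers measure 114 mm over their backs; the gripper's body (76 mm by 85 mm) begins 54 mm behind the grasp point. The pads swing forward as they close: fully open they stand 13 mm farther back than shut.
Start: joints at [-1.382, 0.286, 1.577, -0, 1.279, -0.15], TCP at [0.224, -0.637, 0.231] pointing down, gripper open.
Joint ranges: [-2.77, 2.77], [-0.9, 2.22], [0.21, 2.48], [-1.53, 4.67], [0.24, 2.81], [-2.84, 2.84]. Speed limits (rad/s): [2.79, 2.79, 3.14, 3.14, 3.14, 3.14].

## Interface

Orientations are given as a unit quaternion [x, y, z, w].
In Python, from plant import get_state, viewer, sign_off, ctrl gives the robot as it stands. The module is installed in compiled form; this text tells all that it offers.
- The arm moves only by the shell command python3 -m handwheel 'ROWS' [FORCE]. ROWS is JSON, a list that holds one entry, the list of rows, each a list of 5 numbers: the finger opening in m, from 0 to 0.0854, then the shift along the tool's x, y, z in m, then the turn about the tool's z in degrees. In form: [[[claw, x, y, z, spin], ...]]. A call has 1 to 12 rows; each row shifts and turns the commanded pose from where the row before left it, along the tool's axes as they then stand; what a row does not reach is not made up. A row lasts 1/12 s, in which the tool goes at most 41.7 mm and 7.16 degrees, less where a joint would pass 70% of its speed; a pose out of reach is approached as far as the arm can. A call is refused whole if a number of a shift passes 0.0417 or a number of a turn 7.16, either way. A call with a gripper value outside its range is refused whole. The fingers move at their own pace and stop on an object; FORCE is the grip in N (left out, the last holds). Time passes only in rows, so rows that do not move let the fingers close. It gives the time, the measured TCP pose, the force, the opening and the grip force at its end, in the units of the state.
- get_state(): the state, without advancing time (a new reading comes with each control period).
- viewer.read_camera(name): name is "scene" or "top"; returns the picture (480x640x3 uint8, blue, green, red); there is no depth.
- viewer.camera_params(name): a dict with "fov_y" (degrees; the focal length in pixels is half the picture's height over the tangent of half this angle, whatever the lens; pixels are square), "cx", "cy" (the principal point, pixels), "xyz" and "attitude" of the camera in the world. Camera axes: x right, y up, looking along -z (the intrinsics and any distortion apply to the point x, -y, -z); pixel columns grow to the right and rows downward; lengths in m; the calibration is good to about 2 mm. A picture is of the moment at which its call begins. camera_params takes no time and is no camera call.
- sign_off(): hands the job in; it is judged then, once.
Trained networks look in the newest picture that a camera, given by its name, has taken for a name from the list of things; names that differ only in an ending like _2 or _b are one class to them, and where a whole thing is asked for, a point or a joint stands for the part that bears it (a point fixed in the world has none). Each returns a list of dicts, best first, with "confidence" (0 to 1); they miss things now and then, are a little off and sometimes report something else, mostly with a low value. They report only what shows in the picture. A call takes as long as a camera call. They do not tell look-alikes from the thing itself.
- viewer.look_for(camera, name): "extent" ([left, top, width, height] as shares, 0 to 1, of the picture: columns of its width, rows of its height, round what is visible of it).
- viewer.outline_of(camera, name): "mask" (480x640 bool, what is visible of it) and "extent" ([left, top, width, height] as shares, 0 to 1, of the picture: columns of its width, rows of its height, round what is visible of it).
- viewer.pinpoint(camera, name): "xy" ([column, row] as shares, 0 to 1, of the picture: columns of its width, rows of its height: a listed point, or the origin of a listed thing).
The state is a dict: "time": time; "qpos": joint angles; "dq": joint speeds; "joint_efforts": joint torques, N m; "eef_pos": TCP position; "tcp_rot": TCP orientation; "contact_force": force on the tool from outside, world axes, zero at the start; "wrist_torque": the same for the moment, N m; "opening": opening from 0.0 (shut) to 1.0 (fully open); "finger_force": force on a finger pad.
Only numpy, scipy, OpenCV 4.12 (cv2) and the standard library are available. Lean on these libraries where they do the work, as an engineer would, in place of code of your own. Each camera call takes 0.05 s, during which the arm holds its last target. There are 200 camera calls.

## Working session

There is one attempt and no reset: what is moved stays moved. The work goes in short steps, Python scripts to look and compute and a shell command to move; the robot and the scene stay as the last step left them, time stands still between calls to the robot, and variables do not carry over. Pictures are saved under pics/ and viewed, at most 10 in all, crops included, and the job is handed in when it is done.

```bash
mkdir -p pics; cat > h.py <<'E'
import numpy as np, cv2
from scipy.spatial.transform import Rotation as R
from plant import get_state, viewer, sign_off, ctrl
E
python3 - <<'E'
from h import *
for c in("scene","top"):
    cv2.imwrite(f"pics/{c}0.png",viewer.read_camera(c)); print(c,viewer.camera_params(c))
    for n in("fence_mark","fence_stop","fence_roller","sled","sled_notch","stick_grip","beaker","powder_jar","pen_1","fence"):
        print(n,[(np.round(np.array(d["xy"])*[640,480],1).tolist(),round(d["confidence"],2)) for d in viewer.pinpoint(c,n)])
print(get_state(),ctrl.pinch_z)
E
```

```text
scene {'fov_y': 43.34323969087893, 'cx': 324.792759971282, 'cy': 236.1781575633882, 'xyz': array([-0.35531145,  0.18274175,  1.27369683]), 'attitude': array([-0.21242996,  0.23890895,  0.7224027 , -0.6131316 ])}
fence_mark [([359.7, 235.2], 0.8)]
fence_stop [([292.3, 256.1], 0.95), ([368.4, 186.7], 0.26)]
fence_roller [([300.4, 262.3], 0.81)]
sled [([295.4, 317.0], 0.69), ([366.5, 185.1], 0.67)]
sled_notch [([288.4, 304.4], 0.84), ([258.3, 254.8], 0.83)]
stick_grip [([492.5, 261.9], 0.78)]
beaker [([364.1, 188.2], 0.77)]
powder_jar [([178.5, 305.1], 0.88)]
pen_1 []
fence [([490.8, 263.6], 0.62), ([341.5, 239.8], 0.6)]
top {'fov_y': 45.88753962325574, 'cx': 320.5183316282583, 'cy': 236.58463241705945, 'xyz': array([0.48066629, 0.03364641, 1.43723627]), 'attitude': array([ 0.02770038, -0.01735949, -0.70644497,  0.70701262])}
fence_mark [([359.1, 228.5], 0.79)]
fence_stop [([291.2, 247.6], 0.82)]
fence_roller [([296.2, 254.6], 0.64)]
sled [([482.3, 246.0], 0.81), ([283.6, 314.4], 0.81), ([240.1, 240.5], 0.81), ([375.1, 247.4], 0.71)]
sled_notch [([486.3, 255.8], 0.97), ([246.2, 242.4], 
[... 326 characters left out ...]
1.1, 'qpos': array([-1.38201200e+00,  2.86303341e-01,  1.57670199e+00, -1.10022343e-05,
        1.27858344e+00, -1.49990744e-01]), 'dq': array([-0.00078376, -0.00183784,  0.00023797,  0.00081823, -0.00048142,
       -0.00017659]), 'joint_efforts': array([-6.96503139e-04, -4.05976725e+01, -2.92943877e+01, -2.11941961e-04,
        5.94465091e-04, -4.60085346e-06]), 'eef_pos': array([ 0.2243533 , -0.63661252,  0.23132156]), 'tcp_rot': array([ 9.85687933e-01,  1.68580246e-01, -5.22931736e-06,  2.04104989e-06]), 'contact_force': array([-0.2624244 , -0.11679702,  0.30656196]), 'wrist_torque': array([-0.00368358, -0.00622524, -0.02698096]), 'finger_force': 0.0, 'opening': 0.9989011206847561} 0.0187
```

View pics/top0.png

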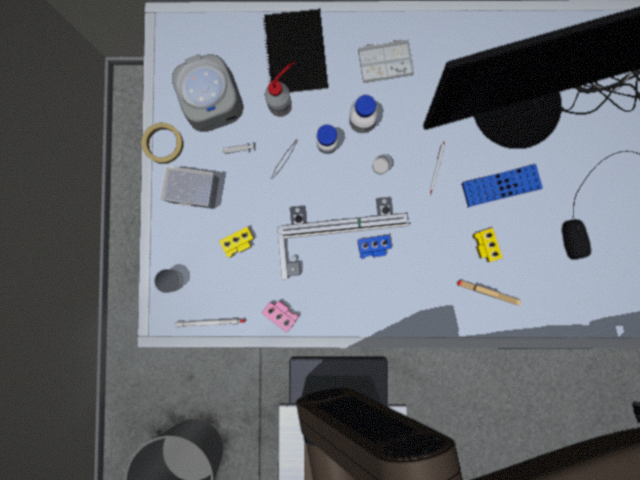

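View pics/scene0.png

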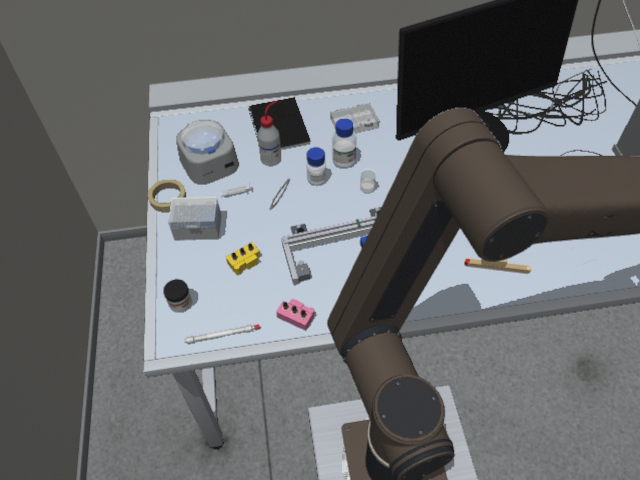

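```bash
cat >> h.py <<'E'
def ray(c,uv):
    p=viewer.camera_params(c); f=240/np.tan(np.radians(p["fov_y"]/2))
    d=np.array([(uv[0]-p["cx"])/f,-(uv[1]-p["cy"])/f,-1.])
    return p["xyz"],R.from_quat(p["attitude"]).apply(d)
def at(c,uv,z):
    o,d=ray(c,uv); return (o+d*(z-o[2])/d[2])
def proj(c,X):
    p=viewer.camera_params(c); f=240/np.tan(np.radians(p["fov_y"]/2))
    v=R.from_quat(p["attitude"]).inv().apply(np.array(X)-p["xyz"]); return np.array([p["cx"]-f*v[...,0]/v[...,2],p["cy"]+f*v[...,1]/v[...,2]]).T
def loc(p,xy): # fence pose (x,y,th): fence local-> world
    c,s=np.cos(p[2]),np.sin(p[2]); x,y=xy; return np.array([p[0]+c*x-s*y,p[1]+s*x+c*y])
E
python3 - <<'E'
from h import *
from scipy.optimize import least_squares
obs=[("top",(339.6,230.5),(0,0,0)),("top",(359.1,228.5),(0,-.04,0)),("top",(291.2,247.6),(-.025,.15,.015)),("top",(296.2,254.6),(-.053,.132,.016)),
("scene",(341.5,239.8),(0,0,0)),("scene",(359.7,235.2),(0,-.04,0)),("scene",(292.3,256.1),(-.025,.15,.015)),("scene",(300.4,262.3),(-.053,.132,.016))]
def res(p): return np.ravel([proj(c,np.r_[loc(p,l[:2]),l[2]])-uv for c,uv,l in obs])
r=least_squares(res,[.5,0,0.1],loss="soft_l1"); print("fence",r.x,np.round(r.fun,1))
for n,c,uv,z in [("sled","top",(375.1,247.4),0),("notch","top",(384.7,246.9),.015),("grip","top",(490.6,289.4),.02),("grip","scene",(492.5,261.9),.02),
 ("nose","top",(460,283),.016),("tail","top",(519.5,301.5),.016),("beaker","top",(382.3,166.6),0),("jar","top",(175.2,280.1),0),("nosescene","scene",(467,262),.016),("tailsc","scene",(529,269),.016)]: print(n,at(c,uv,z).round(4))
im=viewer.read_camera("top"); cv2.imwrite("pics/crop1.png",cv2.resize(im[195:315,270:430],None,fx=5,fy=5,interpolation=cv2.INTER_CUBIC))
cv2.imwrite("pics/crop2.png",cv2.resize(im[265:325,440:540],None,fx=8,fy=8,interpolation=cv2.INTER_CUBIC))
E
```

```text
fence [ 0.58822376 -0.00379077  0.1221786 ] [ 4.  -0.1  0.1 -0.  -5.5 -0.6 -2.1  2.6  3.4 -1.2 -0.4 -0.1 -0.5 -0.1
  1.   0.4]
sled [ 0.545  -0.0836  0.    ]
notch [ 0.5456 -0.1064  0.015 ]
grip [ 0.44   -0.3675  0.02  ]
grip [ 0.4387 -0.3537  0.02  ]
nose [ 0.4557 -0.293   0.016 ]
tail [ 0.4101 -0.4395  0.016 ]
beaker [ 0.7517 -0.103   0.    ]
jar [0.4616 0.4234 0.    ]
nosescene [ 0.4516 -0.2922  0.016 ]
tailsc [ 0.4053 -0.438   0.016 ]
```

View pics/crop1.png

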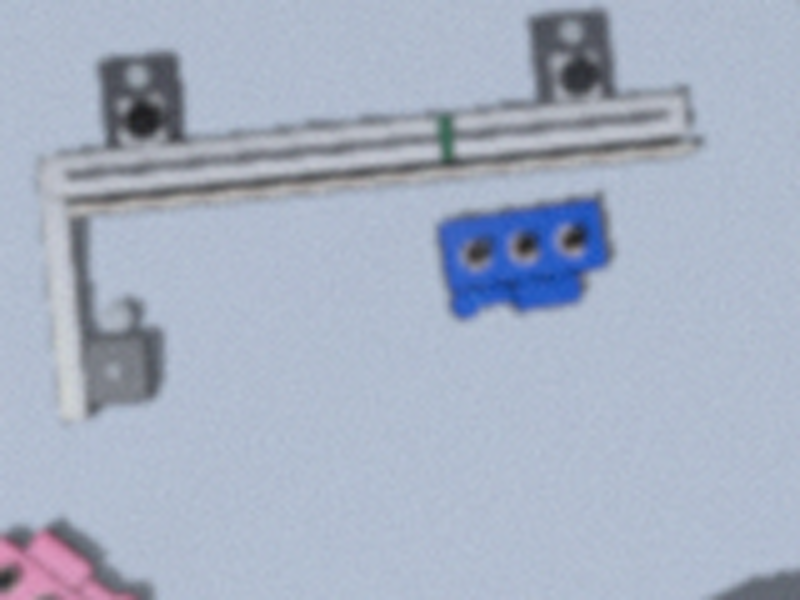

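View pics/crop2.png

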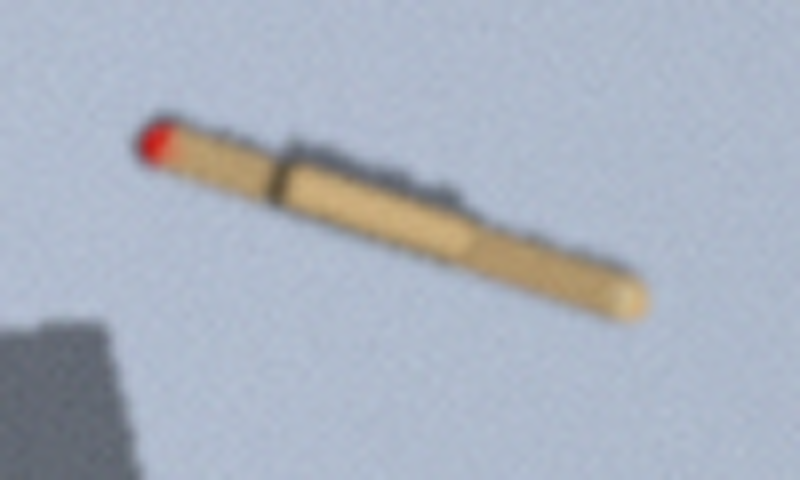

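```bash
python3 - <<'E'
from h import *
C=lambda x,y:at("top",(x/5+270,y/5+195),Z)[:2]
Z=.03; a=C(70,213);b=C(700,147); print("strip",a,b,np.linalg.norm(a-b),"th",np.arctan2(-(a-b)[0],(a-b)[1]))
Z=.03; m=C(447,165);print("mark",m)
Z=.031; print("stop inner top",C(68,213),C(92,415))
Z=.029; print("housing corners",C(88,337),C(160,330),C(97,405),C(155,400))
Z=.03; s=[C(438,217),C(602,198),C(610,263),C(450,313)];print("sled",np.round(s,4)); d=s[0]-s[1];print(np.linalg.norm(d),np.arctan2(-d[0],d[1]))
Z=.030;print("roller c",C(123,313))
D=lambda x,y,z:at("top",(x/8+440,y/8+265),z)[:2]
n=D(140,140,.016);t=D(650,300,.016);d=n-t;print("stick",n,t,np.linalg.norm(d),np.degrees(np.arctan2(d[1],d[0])))
g=D(283,180,.04),D(472,238,.04);print("grip",g,(g[0]+g[1])/2)
s=get_state(); print(R.from_quat(s["tcp_rot"]).as_matrix().round(3))
E
```

```text
strip [0.56791362 0.14521379] [ 0.6008938  -0.16806121] 0.31500621208391477 th 0.10488913227309163
mark [ 0.59190609 -0.04239982]
stop inner top [0.56785126 0.14613065] [0.46762653 0.13368911]
housing corners [0.50625535 0.13600915] [0.50976517 0.10022911] [0.47255882 0.13137305] [0.4750715  0.10259405]
sled [[ 0.566  -0.0379]
 [ 0.5755 -0.1193]
 [ 0.5432 -0.123 ]
 [ 0.5183 -0.0437]]
0.08196805090683296 0.11598626423867962
roller c [0.51816364 0.11859659]
stick [ 0.45690068 -0.28683427] [ 0.40767506 -0.44375963] 0.16446497918626396 72.58398076996053
grip (array([ 0.44517616, -0.32482391]), array([ 0.42762712, -0.3820227 ])) [ 0.43640164 -0.35342331]
[[ 0.943  0.332 -0.   ]
 [ 0.332 -0.943  0.   ]
 [-0.    -0.    -1.   ]]
```

Top view: sled look-alikes are blue (375,246), yellow (487,245), yellow (237,241) and pink (281,315). The blue one is meant, and crop 1 confirms it: notch at the right rear, beside the fence with the green mark at (360,222). The stick has its red nose at (459,283), grip at (487,291) and tail at (519,302).

```bash
python3 -m handwheel '[[[0.06,0,0,0,-6.65],[0.06,0,0,0,-6.65],[0.06,0,0,0,-6.65],[0.06,0,0,0,-6.65],[0.06,0,0,0,-6.65],[0.06,0,0,0,-6.65],[0.06,0,0,0,-6.65],[0.06,0,0,0,-6.65],[0.06,0.0334,0.0118,0,0],[0.06,0.0334,0.0118,0,0],[0.06,0.0334,0.0118,0,0],[0.06,0.0334,0.0118,0,0]]]' 80; python3 -m handwheel '[[[0.06,0.0334,0.0118,0,0],[0.06,0.0334,0.0118,0,0],[0.06,0.0334,0.0118,0,0],[0.06,0.0334,0.0118,0,0],[0.06,0.0334,0.0118,0,0],[0.06,0.0334,0.0118,0.02,0],[0.06,0,0,0.03,0],[0.06,0,0,0.03,0],[0.06,0,0,0.03,0]]]'
```

```text
time: 2.15
eef_pos: [0.3098, -0.5221, 0.2313]
tcp_rot: [0.806, 0.592, 0.0, 0.0]
contact_force: [-0.2, -0.2, 0.2]
opening: 0.699
finger_force: 0.0
time: 2.9
eef_pos: [0.4377, -0.3525, 0.121]
tcp_rot: [0.805, 0.593, 0.0, 0.001]
contact_force: [-1.0, -0.1, -0.2]
opening: 0.702
finger_force: 0.0
```

```bash
python3 -m handwheel '[[[0.06,-0.001,-0.0005,0.03,0],[0.06,0,0,0.03,0],[0.06,0,0,0.025,0],[0.06,0,0,0.015,0],[0.06,0,0,0.01,0],[0.06,0,0,0,0]]]'; python3 -m handwheel '[[[0.0,0,0,0,0],[0.0,0,0,0,0],[0.0,0,0,0,0],[0.0,0,0,0,0],[0.0,0,0,0,0],[0.0,0,0,0,0]]]' 80
```

```text
time: 3.4
eef_pos: [0.4349, -0.3527, 0.009]
tcp_rot: [0.806, 0.592, -0.0, -0.002]
contact_force: [-0.4, -0.1, -0.3]
opening: 0.704
finger_force: 0.0
time: 3.9
eef_pos: [0.437, -0.3551, 0.0131]
tcp_rot: [0.806, 0.592, 0.0, 0.002]
contact_force: [-0.4, 0.6, 6.8]
opening: 0.147
finger_force: 79.5
```

```bash
python3 -m handwheel '[[[0.0,0,0,-0.005,0],[0.0,0,0,-0.005,0],[0.0,0,0,0,6.7],[0.0,0,0,0,6.7],[0.0,0,0,0,6.6],[0.0,0.0221,-0.015,0,0],[0.0,0.0221,-0.015,0,0],[0.0,0.0221,-0.015,0,0],[0.0,0.0221,-0.015,0,0],[0.0,0.0221,-0.015,0,0],[0.0,0.0221,-0.015,0,0],[0.0,0.0221,-0.015,0,0]]]'; python3 -m handwheel '[[[0.0,0.0111,-0.0075,0,0],[0.0,0.0111,-0.0075,0,0],[0,0,0,0,0],[0,0,0,0,0],[0,0,0,0,0]]]'
python3 - <<'E'
from h import *
im=viewer.read_camera("top"); cv2.imwrite("pics/crop3.png",cv2.resize(im[205:305,340:460],None,fx=6,fy=6,interpolation=cv2.INTER_CUBIC))
s=get_state();print(s["eef_pos"],s["tcp_rot"],s["contact_force"],s["opening"])
E
```

```text
time: 4.9
eef_pos: [0.446, -0.1658, 0.0213]
tcp_rot: [0.896, 0.443, -0.0, -0.0]
contact_force: [0.9, -0.0, -0.9]
opening: 0.151
finger_force: 78.7
time: 5.32
eef_pos: [0.4482, -0.1411, 0.0215]
tcp_rot: [0.896, 0.443, 0.0, 0.0]
contact_force: [-0.7, -0.1, -0.0]
opening: 0.148
finger_force: 78.7
[ 0.44825327 -0.1413398   0.02151833] [8.96585863e-01 4.42869848e-01 8.07821114e-05 2.84725057e-04] [-0.06526729 -0.31382735 -0.37533211] 0.14850678948577703
```

View pics/crop3.png

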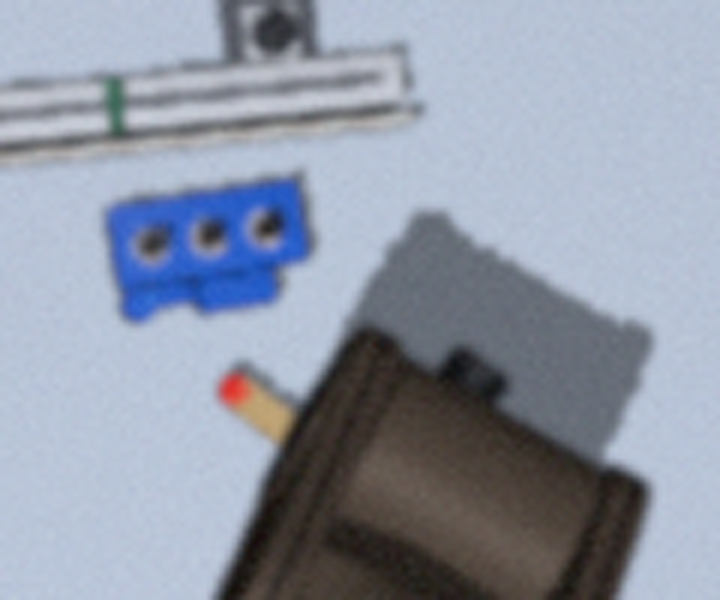

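Crop 3: the red nose is at (379,270) in the full picture, held well. The sled lies at about (375,247), with the flat of its -x side running from (373,257) to (386,255).

```bash
cat >> h.py <<'E'
F=np.array([.584,-.004,.1049])
def tof(w):
    d=np.array(w)[:2]-F[:2]; c,s=np.cos(F[2]),np.sin(F[2]); return np.array([c*d[0]+s*d[1],-s*d[0]+c*d[1]])
def tool(dx,dy): # fence shift -> tool shift
    q=get_state()["tcp_rot"]; th=2*np.arctan2(q[1],q[0]); c,s=np.cos(F[2]),np.sin(F[2]); w=np.array([c*dx-s*dy,s*dx+c*dy])
    return np.array([w@[np.cos(th),np.sin(th)],w@[np.sin(th),-np.cos(th)]])
E
python3 - <<'E'
from h import *
C=lambda x,y,z:at("top",(x/6+340,y/6+205),z)[:2]
s=get_state();q=s["tcp_rot"];th=2*np.arctan2(q[1],q[0]);u=np.array([np.cos(th),np.sin(th)])
n=C(234,388,.024);t=s["eef_pos"][:2];d=n-t
print("nose",n,tof(n),"along",d@u,"lat",d@[u[1],-u[0]],"th",np.degrees(th))
for p in [(108,208),(302,180),(200,312),(278,299),(282,268),(310,261),(219,308)]: print(p,tof(C(*p,.03)).round(4))
print("strip",tof(C(418,109,.03)),tof(C(0,152,.03)),"1mm x,y:",tool(.001,0),tool(0,.001))
E
```

```text
nose [ 0.48853194 -0.09106546] [-0.1040597  -0.07659062] along 0.06440360885386281 lat 0.0014336202516425636 th 52.57426769865
(108, 208) [-0.0247 -0.0324]
(302, 180) [-0.0215 -0.1135]
(200, 312) [-0.0714 -0.0656]
(278, 299) [-0.0694 -0.0981]
(282, 268) [-0.0569 -0.1012]
(310, 261) [-0.0552 -0.113 ]
(219, 308) [-0.0706 -0.0735]
strip [ 0.00276514 -0.16445503] [0.00309692 0.00956916] 1mm x,y: [0.00068754 0.00072614] [ 0.00072614 -0.00068754]
```

```bash
python3 -m handwheel '[[[0,0,0,0.003,0],[0,0,0,0.003,0],[0,0.003,0.0018,0,0],[0,0.003,0.0017,0,0],[0,0.003,0.0018,0,0],[0,0.003,0.0017,0,0],[0,0.003,0.0018,0,0],[0,0.003,0.0017,0,0],[0,0,0,0,0],[0,0,0,0,0]]]';python3 -m handwheel '[[[0,0.0007,0.0007,0,0],[0,0.0007,0.0007,0,0],[0,0.0007,0.0007,0,0],[0,0.0007,0.0007,0,0],[0,0.0007,0.0007,0,0],[0,0.0007,0.0007,0,0],[0,0.0007,0.0007,0,0],[0,0.0007,0.0007,0,0],[0,0.0007,0.0007,0,0],[0,0.0007,0.0007,0,0]]]'
cat > st.py <<'E'
from h import *
import sys
s=get_state();q=s["tcp_rot"];th=2*np.arctan2(q[1],q[0]);u=np.array([np.cos(th),np.sin(th)]);n=s["eef_pos"][:2]+.0644*u+.0014*np.array([u[1],-u[0]])
f=s["contact_force"];c,sn=np.cos(F[2]),np.sin(F[2])
print("t",s["time"],"nose_f",(tof(n)*1e3).round(2),"F_f",(c*f[0]+sn*f[1]).round(2),(-sn*f[0]+c*f[1]).round(2),"Fz",f[2].round(2),"z",s["eef_pos"][2].round(4),"th",np.degrees(th).round(2),"tilt",q[2:].round(4))
E
python3 st.py
```

```text
time: 6.2
eef_pos: [0.4676, -0.1324, 0.0154]
tcp_rot: [0.896, 0.443, -0.0, 0.0]
contact_force: [0.1, 0.5, -0.6]
opening: 0.154
finger_force: 78.7
time: 7.03
eef_pos: [0.4767, -0.1311, 0.0151]
tcp_rot: [0.896, 0.443, -0.0, -0.0]
contact_force: [-3.0, 0.4, 1.1]
opening: 0.149
finger_force: 78.9
t 7.0333 nose_f [-74.73 -69.32] F_f -2.94 0.71 Fz 1.08 z 0.0151 th 52.63 tilt [-0.0005 -0.0005]
```

```bash
python3 -m handwheel '[[[0,0.0009,0.0009,0,0],[0,0.0009,0.0009,0,0],[0,0.0009,0.0009,0,0],[0,0.0009,0.0009,0,0],[0,0.0009,0.0009,0,0],[0,0.0009,0.0009,0,0],[0,0.0009,0.0009,0,0],[0,0.0009,0.0009,0,0],[0,0.0009,0.0009,0,0],[0,0.0009,0.0009,0,0],[0,0.0009,0.0009,0,0]]]'; python3 st.py; python3 -m handwheel '[[[0,0.0007,0.0007,0,0],[0,0.0007,0.0007,0,0],[0,0.0007,0.0007,0,0]]]'; python3 st.py
```

```text
time: 7.95
eef_pos: [0.4912, -0.1294, 0.0153]
tcp_rot: [0.896, 0.443, 0.0, -0.0]
contact_force: [-0.9, -0.8, -1.7]
opening: 0.15
finger_force: 78.8
t 7.95 nose_f [-60.2  -69.15] F_f -0.94 -0.67 Fz -1.7 z 0.0153 th 52.61 tilt [ 0. -0.]
time: 8.2
eef_pos: [0.4933, -0.1287, 0.0151]
tcp_rot: [0.896, 0.444, -0.001, -0.001]
contact_force: [-4.8, -0.3, 0.7]
opening: 0.15
finger_force: 79.0
t 8.2 nose_f [-58.08 -68.66] F_f -4.8 0.21 Fz 0.72 z 0.0151 th 52.66 tilt [-0.0009 -0.0009]
```

```bash
python3 -m handwheel '[[[0,0,0,0,0],[0,0,0,0,0],[0,0,0,0,0]]]' >/dev/null; python3 st.py; python3 -m handwheel '[[[0,0.0007,0.0007,0,0]]]'>/dev/null; python3 st.py;python3 -m handwheel '[[[0,0,0,0,0],[0,0,0,0,0]]]'>/dev/null; python3 st.py; python3 -m handwheel '[[[0,0.0007,0.0007,0,0],[0,0,0,0,0],[0,0,0,0,0]]]'>/dev/null; python3 st.py
```

```text
t 8.45 nose_f [-57.97 -68.64] F_f -4.83 1.96 Fz 0.81 z 0.0151 th 52.64 tilt [-0.0006 -0.0007]
t 8.5333 nose_f [-57.19 -68.56] F_f -4.83 1.81 Fz 1.65 z 0.0151 th 52.65 tilt [-0.0008 -0.0009]
t 8.7 nose_f [-57.09 -68.54] F_f -5.65 2.13 Fz 1.18 z 0.0151 th 52.65 tilt [-0.0007 -0.0008]
t 8.95 nose_f [-56.54 -68.54] F_f -6.17 0.39 Fz 1.78 z 0.0151 th 52.68 tilt [-0.0013 -0.0011]
```

```bash
python3 - <<'E'
from h import *
im=viewer.read_camera("top"); cv2.imwrite("pics/crop4.png",cv2.resize(im[205:275,335:435],None,fx=8,fy=8,interpolation=cv2.INTER_CUBIC))
E
python3 st.py
```

```text
t 9.0 nose_f [-56.55 -68.55] F_f -6.15 1.32 Fz 2.19 z 0.0151 th 52.68 tilt [-0.0012 -0.001 ]
```

View pics/crop4.png

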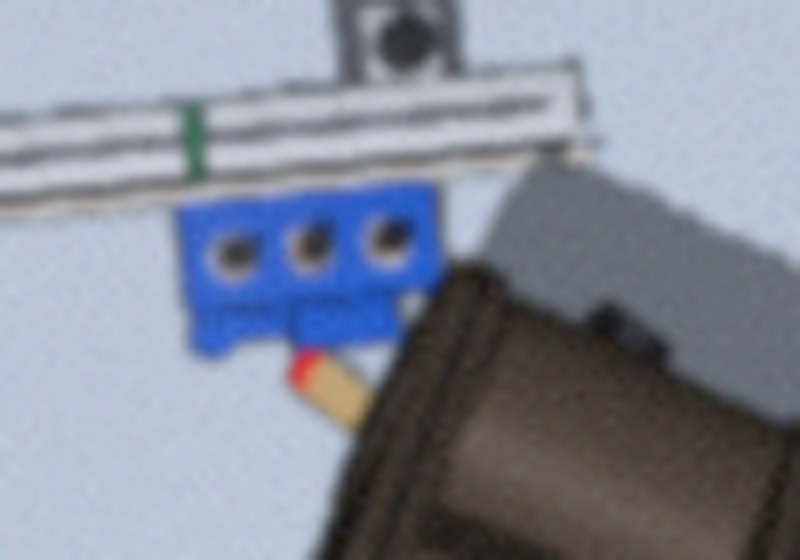

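Crop 4: the sled's front touches the strip and its rear is about 2 mm off, with its middle well before the mark. I will move the nose back and round into the notch.

```bash
python3 -m handwheel '[[[0,-0.003,-0.0032,0,0],[0,-0.0032,-0.0033,0,0],[0,-0.008,0.0076,0,0],[0,-0.008,0.0076,0,0],[0,-0.008,0.0075,0,0],[0,-0.008,0.0076,0,0],[0,0,0,0,0],[0,0.0036,0.0038,0,0],[0,0.0036,0.0038,0,0],[0,0.0036,0.0038,0,0],[0,0,0,0,0],[0,0,0,0,0]]]' >/dev/null; python3 st.py
python3 - <<'E'
from h import *
im=viewer.read_camera("top"); cv2.imwrite("pics/crop5.png",cv2.resize(im[205:275,335:435],None,fx=8,fy=8,interpolation=cv2.INTER_CUBIC))
E
```

```text
t 10.0 nose_f [ -48.21 -112.63] F_f -0.37 0.53 Fz -0.24 z 0.0153 th 52.68 tilt [-0. -0.]
```

View pics/crop5.png

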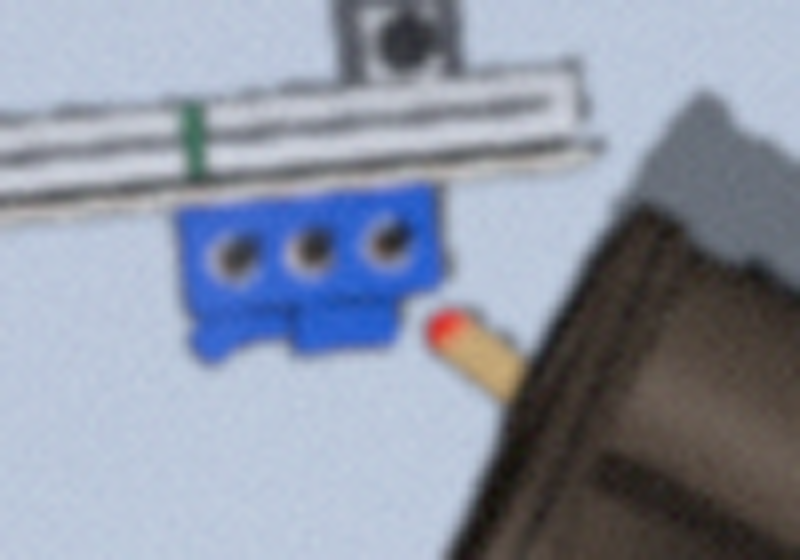

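```bash
python3 -m handwheel '[[[0,0.0015,-0.0014,0,0],[0,0.0015,-0.0014,0,0],[0,0.0007,0.0007,0,0],[0,0.0007,0.0007,0,0],[0,0.0007,0.0007,0,0],[0,0.0007,0.0007,0,0],[0,0,0,0,0]]]' >/dev/null; python3 st.py; for i in 1; do python3 -m handwheel '[[[0,0.0007,0.0007,0,0],[0,0.0007,0.0007,0,0],[0,0,0,0,0]]]' >/dev/null; python3 st.py; done
```

```text
t 10.6333 nose_f [ -44.37 -109.04] F_f -0.4 1.52 Fz -1.8 z 0.0154 th 52.62 tilt [0.0001 0.0002]
t 10.8833 nose_f [ -42.92 -108.91] F_f -0.91 -0.62 Fz 0.65 z 0.0153 th 52.64 tilt [-0.0005 -0.0002]
```

```bash
python3 -m handwheel '[[[0,0.0007,0.0007,0,0],[0,0,0,0,0],[0,0,0,0,0]]]' >/dev/null; python3 st.py; python3 -m handwheel '[[[0,0.0007,0.0007,0,0],[0,0,0,0,0],[0,0,0,0,0]]]' >/dev/null; python3 st.py;  python3 -m handwheel '[[[0,0.0004,0.0004,0,0],[0,0,0,0,0],[0,0,0,0,0]]]' >/dev/null; python3 st.py
```

```text
t 11.1333 nose_f [ -42.64 -108.8 ] F_f -4.44 -1.92 Fz 1.2 z 0.015 th 52.66 tilt [-0.0011 -0.0006]
t 11.3833 nose_f [ -41.87 -108.8 ] F_f -4.87 -2.51 Fz 1.22 z 0.015 th 52.67 tilt [-0.0014 -0.0007]
t 11.6333 nose_f [ -41.66 -108.8 ] F_f -7.32 -1.76 Fz 2.09 z 0.015 th 52.69 tilt [-0.0017 -0.0008]
```

```bash
python3 -m handwheel '[[[0,0.0007,-0.0007,0,0],[0,0.0007,-0.0007,0,0],[0,0.0007,-0.0007,0,0],[0,0.0007,-0.0007,0,0],[0,0.0007,-0.0007,0,0],[0,0.0007,-0.0007,0,0]]]' >/dev/null; python3 st.py;  python3 -m handwheel '[[[0,0.0007,-0.0007,0,0],[0,0.0007,-0.0007,0,0],[0,0.0007,-0.0007,0,0],[0,0.0007,-0.0007,0,0]]]' >/dev/null; python3 st.py
```

```text
t 12.1333 nose_f [ -41.51 -102.92] F_f -4.82 -2.67 Fz -0.75 z 0.0147 th 52.65 tilt [-0.0013 -0.0005]
t 12.4667 nose_f [-41.46 -99.45] F_f -3.92 -3.87 Fz -0.9 z 0.0148 th 52.65 tilt [-0.0012  0.0001]
```

```bash
python3 -m handwheel '[[[0,0.0009,-0.0004,0,0],[0,0.00073,-0.00068,0,0],[0,0.00073,-0.00068,0,0],[0,0.00073,-0.00068,0,0],[0,0.00073,-0.00068,0,0],[0,0.00073,-0.00068,0,0]]]' >/dev/null; python3 st.py;  python3 -m handwheel '[[[0,0.00073,-0.00068,0,0],[0,0.00073,-0.00068,0,0],[0,0.00073,-0.00068,0,0],[0,0.00073,-0.00068,0,0],[0,0.00073,-0.00068,0,0],[0,0.00073,-0.00068,0,0]]]' >/dev/null; python3 st.py
```

```text
t 12.9667 nose_f [-41.2  -93.63] F_f -6.25 -4.77 Fz -0.65 z 0.0148 th 52.66 tilt [-0.0014  0.0001]
t 13.4667 nose_f [-41.2  -87.61] F_f -5.05 -4.01 Fz -1.31 z 0.0148 th 52.66 tilt [-0.0014  0.0001]
```

```bash
python3 - <<'E'
from h import *
im=viewer.read_camera("top"); cv2.imwrite("pics/crop6.png",cv2.resize(im[205:275,325:425],None,fx=8,fy=8,interpolation=cv2.INTER_CUBIC))
E
```

```text
(no output)
```

View pics/crop6.png

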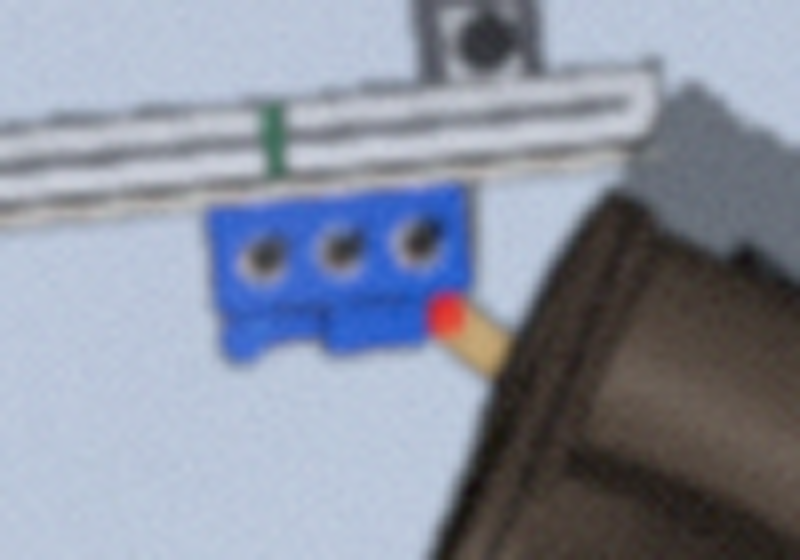

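Crop 6: the nose is seated in the notch at (381,244), and the sled is flush on the strip within the picture's accuracy. It is still before the mark, so I will feed on.

```bash
python3 -m handwheel '[[[0,0.00073,-0.00068,0,0],[0,0.00073,-0.00068,0,0],[0,0.00073,-0.00068,0,0],[0,0.00073,-0.00068,0,0],[0,0.00073,-0.00068,0,0],[0,0.00073,-0.00068,0,0]]]' >/dev/null; python3 st.py;  python3 -m handwheel '[[[0,0.00073,-0.00068,0,0],[0,0.00073,-0.00068,0,0],[0,0.00073,-0.00068,0,0],[0,0.00073,-0.00068,0,0],[0,0.00073,-0.00068,0,0],[0,0.00073,-0.00068,0,0]]]' >/dev/null; python3 st.py
```

```text
t 14.0167 nose_f [-41.19 -81.63] F_f -4.34 -4.57 Fz -0.78 z 0.0148 th 52.66 tilt [-0.0015  0.0001]
t 14.5167 nose_f [-41.12 -75.65] F_f -5.55 -4.13 Fz -1.18 z 0.0148 th 52.66 tilt [-0.0015  0.0001]
```

```bash
python3 -m handwheel '[[[0,0.00073,-0.00068,0,0],[0,0.00073,-0.00068,0,0],[0,0.00073,-0.00068,0,0],[0,0.00073,-0.00068,0,0],[0,0.00073,-0.00068,0,0],[0,0.00073,-0.00068,0,0]]]' >/dev/null; python3 st.py;  python3 -m handwheel '[[[0,0.00073,-0.00068,0,0],[0,0.00073,-0.00068,0,0],[0,0.00073,-0.00068,0,0],[0,0.00073,-0.00068,0,0],[0,0.00073,-0.00068,0,0],[0,0.00073,-0.00068,0,0]]]' >/dev/null; python3 st.py;  python3 -m handwheel '[[[0,0.00073,-0.00068,0,0],[0,0.00073,-0.00068,0,0],[0,0.00073,-0.00068,0,0],[0,0.00073,-0.00068,0,0],[0,0.00073,-0.00068,0,0],[0,0.00073,-0.00068,0,0]]]' >/dev/null; python3 st.py
```

```text
t 15.0167 nose_f [-41.09 -69.65] F_f -4.91 -4.4 Fz -0.04 z 0.0148 th 52.66 tilt [-0.0015  0.0001]
t 15.5167 nose_f [-41.06 -63.68] F_f -5.39 -3.92 Fz -0.64 z 0.0148 th 52.66 tilt [-0.0015  0.0001]
t 16.0167 nose_f [-41.05 -57.68] F_f -5.75 -4.03 Fz -1.12 z 0.0148 th 52.66 tilt [-0.0015  0.    ]
```

```bash
python3 -m handwheel '[[[0,0.0007,-0.00075,0,0],[0,0.00073,-0.00068,0,0],[0,0.00073,-0.00068,0,0],[0,0.00073,-0.00068,0,0],[0,0.00073,-0.00068,0,0],[0,0.00073,-0.00069,0,0]]]' >/dev/null; python3 st.py;  python3 -m handwheel '[[[0,0.00073,-0.00069,0,0],[0,0.00073,-0.00069,0,0],[0,0.00073,-0.00069,0,0],[0,0.00073,-0.00069,0,0],[0,0.00073,-0.00069,0,0],[0,0.00073,-0.00069,0,0]]]' >/dev/null; python3 st.py;  python3 -m handwheel '[[[0,0.00073,-0.00069,0,0],[0,0.00073,-0.00069,0,0],[0,0.00073,-0.00069,0,0],[0,0.00073,-0.00069,0,0],[0,0.00073,-0.00069,0,0],[0,0.00073,-0.00069,0,0]]]' >/dev/null; python3 st.py
```

```text
t 16.5167 nose_f [-41.09 -51.63] F_f -5.8 -4.86 Fz -0.58 z 0.0148 th 52.66 tilt [-0.0015 -0.    ]
t 17.0167 nose_f [-41.05 -45.57] F_f -6.02 -5.08 Fz -0.13 z 0.0148 th 52.66 tilt [-0.0015  0.    ]
t 17.5167 nose_f [-41.09 -39.52] F_f -5.27 -4.04 Fz -0.99 z 0.0148 th 52.66 tilt [-0.0015 -0.    ]
```

```bash
python3 -m handwheel '[[[0,0.0007,-0.00073,0,0],[0,0.00073,-0.00069,0,0],[0,0.00073,-0.00069,0,0],[0,0.00073,-0.00069,0,0],[0,0.00073,-0.00069,0,0],[0,0.00073,-0.00069,0,0]]]' >/dev/null; python3 st.py;  python3 -m handwheel '[[[0,0.00073,-0.00069,0,0],[0,0.00073,-0.00069,0,0],[0,0.00073,-0.00069,0,0],[0,0.00073,-0.00069,0,0],[0,0.00073,-0.00069,0,0],[0,0.00073,-0.00069,0,0]]]' >/dev/null; python3 st.py;  python3 -m handwheel '[[[0,0.00073,-0.00069,0,0],[0,0.00073,-0.00069,0,0],[0,0.00073,-0.00069,0,0],[0,0.00073,-0.00069,0,0],[0,0.00073,-0.00069,0,0],[0,0.00073,-0.00069,0,0]]]' >/dev/null; python3 st.py
```

```text
t 18.0167 nose_f [-41.1  -33.48] F_f -5.53 -4.33 Fz -1.28 z 0.0148 th 52.66 tilt [-0.0015 -0.    ]
t 18.5167 nose_f [-41.13 -27.42] F_f -5.65 -5.47 Fz -0.88 z 0.0148 th 52.65 tilt [-0.0015 -0.0001]
t 19.0167 nose_f [-41.09 -21.41] F_f -4.41 -3.88 Fz 0.24 z 0.0148 th 52.65 tilt [-0.0015 -0.0001]
```

```bash
python3 -m handwheel '[[[0,0.0007,-0.00072,0,0],[0,0.00073,-0.00069,0,0],[0,0.00073,-0.00069,0,0],[0,0.00073,-0.00069,0,0],[0,0.00073,-0.00069,0,0],[0,0.00073,-0.00069,0,0]]]' >/dev/null; python3 st.py;  python3 -m handwheel '[[[0,0.00073,-0.00069,0,0],[0,0.00073,-0.00069,0,0],[0,0.00073,-0.00069,0,0],[0,0.00073,-0.00069,0,0],[0,0.00073,-0.00069,0,0],[0,0.00073,-0.00069,0,0]]]' >/dev/null; python3 st.py;  python3 -m handwheel '[[[0,0.00073,-0.00069,0,0],[0,0.00073,-0.00069,0,0],[0,0.00073,-0.00069,0,0],[0,0.00073,-0.00069,0,0],[0,0.00073,-0.00069,0,0],[0,0.00073,-0.00069,0,0]]]' >/dev/null; python3 st.py
```

```text
t 19.5167 nose_f [-41.17 -15.32] F_f -4.79 -4.27 Fz -0.97 z 0.0148 th 52.65 tilt [-0.0015 -0.0001]
t 20.0167 nose_f [-41.14  -9.32] F_f -3.78 -4.42 Fz -0.2 z 0.0148 th 52.65 tilt [-0.0015 -0.0001]
t 20.5167 nose_f [-41.18  -3.26] F_f -5.31 -3.9 Fz -0.14 z 0.0147 th 52.65 tilt [-0.0015 -0.0001]
```

```bash
python3 -m handwheel '[[[0,0.0008,-0.00061,0,0],[0,0.00073,-0.00068,0,0],[0,0.00073,-0.00068,0,0],[0,0.00073,-0.00068,0,0],[0,0.00073,-0.00068,0,0],[0,0.00073,-0.00069,0,0]]]' >/dev/null; python3 st.py;  python3 -m handwheel '[[[0,0.00073,-0.00069,0,0],[0,0.00073,-0.00069,0,0],[0,0.00073,-0.00069,0,0],[0,0.00073,-0.00069,0,0],[0,0.00073,-0.00069,0,0],[0,0.00073,-0.00069,0,0]]]' >/dev/null; python3 st.py;  python3 -m handwheel '[[[0,0.00073,-0.00069,0,0],[0,0.00073,-0.00069,0,0],[0,0.00073,-0.00069,0,0],[0,0.00073,-0.00069,0,0],[0,0.00073,-0.00069,0,0],[0,0.00073,-0.00069,0,0]]]' >/dev/null; python3 st.py
```

```text
t 21.0167 nose_f [-41.05   2.73] F_f -5.21 -4.91 Fz -0.59 z 0.0148 th 52.65 tilt [-0.0016 -0.0001]
t 21.5167 nose_f [-41.07   8.73] F_f -4.3 -4.7 Fz -0.94 z 0.0147 th 52.65 tilt [-0.0016 -0.0001]
t 22.0167 nose_f [-41.06  14.79] F_f -4.04 -4.55 Fz -0.48 z 0.0148 th 52.65 tilt [-0.0016 -0.0001]
```

```bash
python3 -m handwheel '[[[0,0.00073,-0.00069,0,0],[0,0.00073,-0.00068,0,0],[0,0.00073,-0.00068,0,0],[0,0.00073,-0.00068,0,0],[0,0.00073,-0.00068,0,0],[0,0.00073,-0.00069,0,0]]]' >/dev/null; python3 st.py;  python3 -m handwheel '[[[0,0.00073,-0.00069,0,0],[0,0.00073,-0.00069,0,0],[0,0.00073,-0.00069,0,0],[0,0.00073,-0.00069,0,0],[0,0.00073,-0.00069,0,0],[0,0.00073,-0.00069,0,0]]]' >/dev/null; python3 st.py;  python3 -m handwheel '[[[0,0.00073,-0.00069,0,0],[0,0.00073,-0.00069,0,0],[0,0.00073,-0.00069,0,0],[0,0.00073,-0.00069,0,0],[0,0.00073,-0.00069,0,0],[0,0.00073,-0.00069,0,0]]]' >/dev/null; python3 st.py
```

```text
t 22.5167 nose_f [-41.05  20.76] F_f -4.13 -4.73 Fz -0.13 z 0.0147 th 52.65 tilt [-0.0016 -0.0001]
t 23.0167 nose_f [-41.06  26.82] F_f -5.04 -3.83 Fz -0.81 z 0.0147 th 52.64 tilt [-0.0016 -0.0002]
t 23.5167 nose_f [-41.05  32.85] F_f -5.43 -4.34 Fz -0.41 z 0.0147 th 52.65 tilt [-0.0016 -0.0001]
```

```bash
python3 -m handwheel '[[[0,0.0008,-0.00062,0,0],[0,0.00073,-0.00068,0,0],[0,0.00073,-0.00068,0,0],[0,0.00073,-0.00068,0,0],[0,0.00073,-0.00068,0,0],[0,0.00073,-0.00069,0,0]]]' >/dev/null; python3 st.py;  python3 -m handwheel '[[[0,0.00073,-0.00069,0,0],[0,0.00073,-0.00069,0,0],[0,0.00073,-0.00069,0,0],[0,0.00073,-0.00069,0,0],[0,0.00073,-0.00069,0,0],[0,0.00073,-0.00069,0,0]]]' >/dev/null; python3 st.py;  python3 -m handwheel '[[[0,0.00073,-0.00069,0,0],[0,0.00073,-0.00069,0,0],[0,0.00073,-0.00069,0,0],[0,0.00073,-0.00069,0,0],[0,0.00073,-0.00069,0,0]]]' >/dev/null; python3 st.py
```

```text
t 24.0167 nose_f [-40.99  38.85] F_f -5.11 -3.86 Fz 0.84 z 0.0147 th 52.65 tilt [-0.0017 -0.0002]
t 24.5167 nose_f [-40.95  44.86] F_f -4.95 -4.78 Fz -0.39 z 0.0147 th 52.65 tilt [-0.0017 -0.0002]
t 24.9333 nose_f [-40.95  49.89] F_f -4.71 -3.92 Fz -0.25 z 0.0147 th 52.65 tilt [-0.0017 -0.0002]
```

```bash
python3 -m handwheel '[[[0,0.00073,-0.00069,0,0],[0,0.00073,-0.00069,0,0],[0,0.00073,-0.00069,0,0]]]' >/dev/null; python3 st.py;  python3 -m handwheel '[[[0,0.00073,-0.00069,0,0],[0,0.00073,-0.00069,0,0],[0,0.00073,-0.00069,0,0]]]' >/dev/null; python3 st.py;  python3 -m handwheel '[[[0,0.00073,-0.00069,0,0],[0,0.00073,-0.00069,0,0],[0,0.00073,-0.00069,0,0]]]' >/dev/null; python3 st.py
```

```text
t 25.1833 nose_f [-40.98  52.92] F_f -4.8 -4.36 Fz 0.19 z 0.0147 th 52.64 tilt [-0.0017 -0.0002]
t 25.4333 nose_f [-40.94  55.94] F_f -4.82 -4.06 Fz -0.09 z 0.0148 th 52.64 tilt [-0.0017 -0.0002]
t 25.6833 nose_f [-40.97  58.96] F_f -5.03 -5.83 Fz 0.26 z 0.0147 th 52.65 tilt [-0.0017 -0.0002]
```

```bash
python3 -m handwheel '[[[0,0.00073,-0.00069,0,0],[0,0.00073,-0.00069,0,0],[0,0.00073,-0.00069,0,0]]]' >/dev/null; python3 st.py;  python3 -m handwheel '[[[0,0.00073,-0.00069,0,0],[0,0.00073,-0.00069,0,0],[0,0.00073,-0.00069,0,0]]]' >/dev/null; python3 st.py;  python3 -m handwheel '[[[0,0.00073,-0.00069,0,0],[0,0.00073,-0.00069,0,0]]]' >/dev/null; python3 st.py
```

```text
t 25.9333 nose_f [-40.6   61.06] F_f -5.74 -8.59 Fz -0.5 z 0.0149 th 52.65 tilt [-0.0016  0.0009]
t 26.1833 nose_f [-40.2   63.55] F_f -3.79 -9.63 Fz -2.16 z 0.015 th 52.62 tilt [-0.0013  0.0014]
t 26.35 nose_f [-40.14  65.7 ] F_f -2.31 -8.14 Fz -1.61 z 0.015 th 52.61 tilt [-0.0011  0.0013]
```

```bash
python3 -m handwheel '[[[0,0.0009,-0.0005,0,0],[0,0.00073,-0.00069,0,0]]]' >/dev/null; python3 st.py;  python3 -m handwheel '[[[0,0.0009,-0.0005,0,0],[0,0.00073,-0.00069,0,0]]]' >/dev/null; python3 st.py;  python3 -m handwheel '[[[0,0.00073,-0.00069,0,0],[0,0.00073,-0.00069,0,0]]]' >/dev/null; python3 st.py
```

```text
t 26.5167 nose_f [-39.97  67.82] F_f -3.37 -8.4 Fz -1.86 z 0.0149 th 52.62 tilt [-0.0012  0.0011]
t 26.6833 nose_f [-39.95  69.88] F_f -4.4 -7.7 Fz -0.25 z 0.0149 th 52.63 tilt [-0.0015  0.001 ]
t 26.85 nose_f [-39.92  72.11] F_f -3.74 -6.74 Fz -1.53 z 0.0149 th 52.61 tilt [-0.0014  0.0008]
```

```bash
python3 -m handwheel '[[[0,0.00073,-0.00069,0,0],[0,0.00073,-0.00069,0,0]]]' >/dev/null; python3 st.py;  python3 -m handwheel '[[[0,0.00073,-0.00069,0,0],[0,0.00073,-0.00069,0,0]]]' >/dev/null; python3 st.py;  python3 -m handwheel '[[[0,0.00073,-0.00069,0,0]]]' >/dev/null; python3 st.py;python3 -m handwheel '[[[0,0.00073,-0.00069,0,0]]]' >/dev/null; python3 st.py
```

```text
t 27.0167 nose_f [-39.91  74.37] F_f -4.43 -6.4 Fz -0.49 z 0.0149 th 52.61 tilt [-0.0012  0.0005]
t 27.1833 nose_f [-39.98  76.57] F_f -3.65 -5.98 Fz -0.61 z 0.0148 th 52.62 tilt [-0.0013  0.0004]
t 27.2667 nose_f [-40.04  77.67] F_f -2.94 -4.52 Fz -1.16 z 0.0148 th 52.62 tilt [-0.0013  0.0003]
t 27.35 nose_f [-40.14  78.74] F_f -4.27 -4.85 Fz -0.68 z 0.0148 th 52.62 tilt [-0.0014  0.0001]
```

```bash
python3 -m handwheel '[[[0,0.00073,-0.00069,0,0]]]' >/dev/null; python3 st.py;  python3 -m handwheel '[[[0,0.00073,-0.00069,0,0]]]' >/dev/null; python3 st.py;  python3 -m handwheel '[[[0,0.00073,-0.00069,0,0]]]' >/dev/null; python3 st.py
```

```text
t 27.4333 nose_f [-40.49  79.83] F_f -5.49 -5.41 Fz 0.34 z 0.0147 th 52.64 tilt [-0.0019 -0.0001]
t 27.5167 nose_f [-40.58  80.17] F_f -6.29 -10.98 Fz 2.3 z 0.0149 th 52.69 tilt [-0.0023  0.0007]
t 27.6 nose_f [-40.65  80.35] F_f -7.49 -15.11 Fz 1.57 z 0.015 th 52.71 tilt [-0.0028  0.0015]
```

```bash
python3 -m handwheel '[[[0,-0.002,0,0,0],[0,-0.004,0,0,0],[0,-0.01,0,0,0],[0,-0.015,0,0,0],[0,-0.02,0,0,0],[0,-0.02,0,0,0],[0,0,0,0,0]]]'
python3 - <<'E'
from h import *
im=viewer.read_camera("top"); cv2.imwrite("pics/crop7.png",cv2.resize(im[200:300,270:390],None,fx=6,fy=6,interpolation=cv2.INTER_CUBIC))
E
```

```text
time: 28.18
eef_pos: [0.4516, -0.0341, 0.0151]
tcp_rot: [0.897, 0.442, -0.0, -0.0]
contact_force: [-0.1, 0.2, -0.9]
opening: 0.145
finger_force: 78.7
```

View pics/crop7.png

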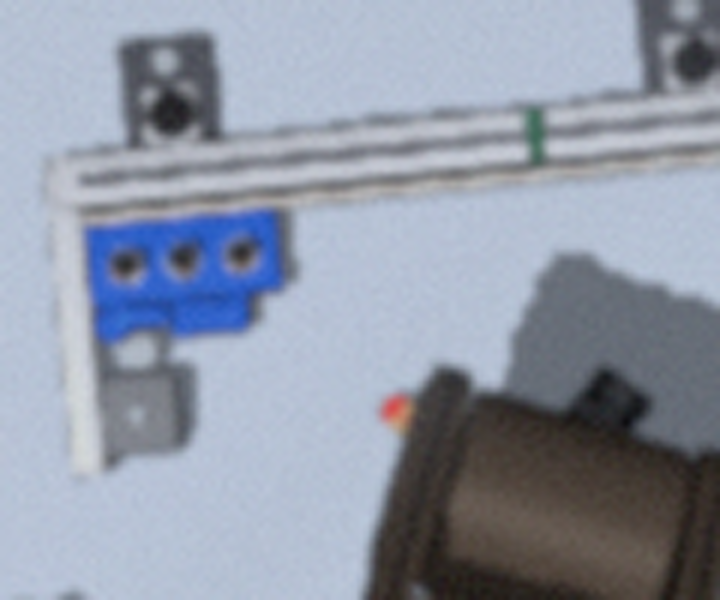

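Crop 7: the sled sits against the stop at (285,245), with the roller at (293,258) snapped in behind its front corner. Now I will lay the stick down.

```bash
python3 -m handwheel '[[[0,-0.0159,0.0134,0,0],[0,-0.0159,0.0134,0,0],[0,-0.0159,0.0134,0,0],[0,-0.0159,0.0134,0,0],[0,-0.0159,0.0134,0,0],[0,-0.0159,0.0134,0,0],[0,-0.0159,0.0134,0,0],[0,-0.0159,0.0134,0,0],[0,0,0,0,0],[0,0,0,0,0],[0,0,0,0.001,0],[0,0,0,0.0005,0]]]'>/dev/null; python3 st.py
python3 -m handwheel '[[[0,0,0,0.0005,0],[0,0,0,0,0],[0,0,0,0,0]]]'>/dev/null; python3 st.py;python3 -m handwheel '[[[0,0,0,0.0005,0],[0,0,0,0,0],[0,0,0,0,0]]]'>/dev/null; python3 st.py;python3 -m handwheel '[[[0,0,0,0.0005,0],[0,0,0,0,0],[0,0,0,0,0]]]'>/dev/null; python3 st.py
```

```text
t 29.2333 nose_f [ -97.4  -133.86] F_f -0.12 -0.0 Fz -0.31 z 0.0135 th 52.67 tilt [-0.     -0.0005]
t 29.4833 nose_f [ -97.29 -134.53] F_f 0.22 -0.15 Fz -1.21 z 0.0133 th 52.66 tilt [ 0. -0.]
t 29.7333 nose_f [ -97.07 -135.14] F_f 0.23 1.6 Fz 1.58 z 0.0131 th 52.61 tilt [0.0002 0.0001]
t 29.9833 nose_f [ -97.07 -135.18] F_f -1.16 3.25 Fz 5.94 z 0.0131 th 52.61 tilt [ 0.0001 -0.0002]
```

Touching the bench. I will open the gripper and lift off.

```bash
python3 -m handwheel '[[[0.02,0,0,0,0],[0.03,0,0,0,0],[0.06,0,0,0,0],[0.06,0,0,0,0],[0.06,0,0,0,0],[0.06,0,0,0,0],[0.06,0,0,-0.01,0],[0.06,0,0,-0.02,0],[0.06,0,0,-0.03,0],[0.06,0,0,-0.03,0],[0.06,0,0,-0.03,0],[0.06,0,0,-0.03,0]]]'; python3 -m handwheel '[[[0.06,-0.03,0.01,-0.01,0],[0.06,-0.04,0.01,0,0],[0.06,-0.04,0.01,0,0],[0.06,-0.04,0.01,0,0],[0.06,-0.04,0.01,0,0],[0.06,0,0,0,0],[0.06,0,0,0,0]]]'
python3 - <<'E'
from h import *
im=viewer.read_camera("top"); cv2.imwrite("pics/crop8.png",cv2.resize(im[190:340,270:470],None,fx=4,fy=4,interpolation=cv2.INTER_CUBIC))
E
```

```text
time: 30.98
eef_pos: [0.461, -0.1988, 0.1645]
tcp_rot: [0.896, 0.443, 0.0, 0.0]
contact_force: [0.4, -0.2, -0.0]
opening: 0.704
finger_force: 0.0
time: 31.57
eef_pos: [0.3845, -0.382, 0.173]
tcp_rot: [0.897, 0.441, 0.0, 0.0]
contact_force: [0.7, -0.1, -0.0]
opening: 0.7
finger_force: 0.0
```

View pics/crop8.png

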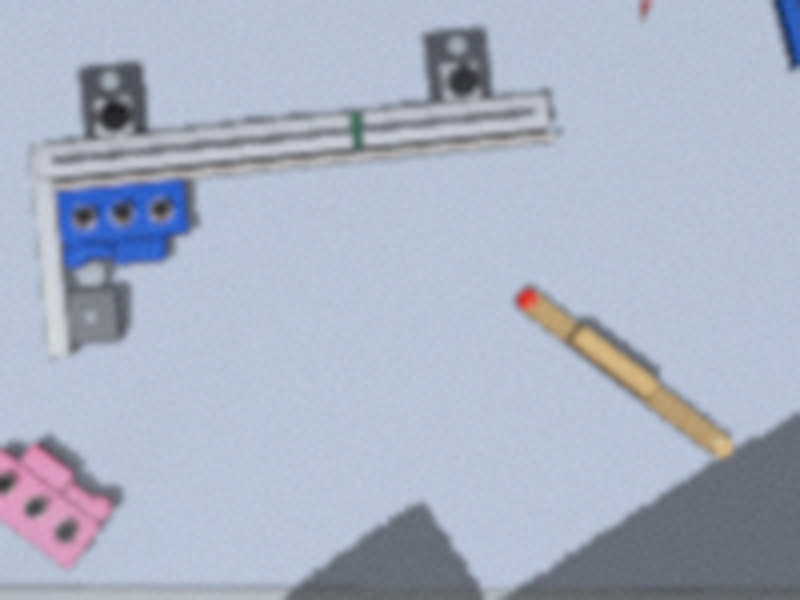

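The sled is home behind the roller at (301,245), and the stick lies flat and clear at (425,280).

```bash
python3 -c "
from plant import sign_off; print(sign_off())"
```

```text
the job is handed in; nothing more can be done
None
```

The job is handed in at about 32 s of the 72 s: the sled was pressed on the strip before the mark, fed at about 4–6 N, and sits home behind the roller, with the stick laid flat and clear on the bench.

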